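Slide the dust case shut over a watch movement and lock it

ROBOT

A 6-joint arm with a two-finger parallel gripper is mounted at the origin on the work surface. World frame = base frame: x ahead of the robot, y to its left, z up, the work surface at z = 0. Lengths are in m, angles in rad, forces in N, time in s.
With the tool pointing down it reaches from about 0.25 to 0.775 m from the base axis. Payload 4 kg.
Tool frame: the origin (TCP) lies at the very end of the fingers, on their centre line; the grasp point (between the pads) lies hold_point_z behind it (hold_point_z is the distance from the TCP to the grasp point, in m); z points along the fingers, y is the direction in which the jaws open and shut (so a half turn about z gives the same grasp; the last joint's range is limited). The gripper opens to 94 mm and grips with 3 to 60 N. Pads are 16 mm wide; open, the fingers measure 119 mm over their backs; the gripper's body (75 mm by 177 mm) begins 78 mm behind the grasp point.
Start: joints at [-1.232, 0.087, 1.371, -0, 1.684, -0.103], TCP at [0.235, -0.497, 0.206] pointing down, gripper open.
Joint ranges: [-3.1, 3.1], [-0.76, 2.03], [0.27, 2.55], [-1.08, 4.22], [0.17, 2.65], [-2.57, 2.57]. Speed limits (rad/s): [2.79, 2.79, 3.14, 3.14, 3.14, 3.14].

INTERFACE

Orientations are given as [roll, pitch, yaw] about the fixed x, y, z axes, in that order (R = Rz(yaw) Ry(pitch) Rx(roll)).
In Python, from bench import * gives the robot as it stands.
- The arm moves only by the tool step_arm, never from a script. Its argument "increments" is text: rows parted by semicolons, each of 6 numbers parted by spaces: the shift along the tool's x, y, z in cm, then the turn, a rotation vector about the tool's x, y, z in rad. A call has 1 to 5 rows; each row shifts and turns the commanded pose from where the row before left it, along the tool's axes as they then stand; what a row does not reach is not made up. A row lasts 1/10 s, in which the tool goes at most 50 mm and 8.59 degrees, less where a joint would pass 70% of its speed; a pose out of reach is approached as far as the arm can. A call is refused whole if a number of a shift passes 5 or a number of a turn 0.15, either way. A call with a gripper value outside its range is refused whole. "claw" is the gripper's target within -1 to 1 (shut at 1, half-way at 0, fully open at -1), set as the call begins (left out, the last holds). The fingers move at their own pace and stop on an object; the grip force is fixed at half the most. Time passes only in rows, so rows that do not move let the fingers close. It gives the time, the measured TCP pose, the force and the opening at its end, in the units of the state.
- get_obs(): the state, without advancing time (a new reading comes with each control period).
- snapshot(name): name is "scene" or "side" or "wrist"; returns the picture (384x512x3 uint8, red, green, blue); there is no depth.
- calibration(name): a dict with "camera_matrix" (3x3 intrinsics, pixels), "eye" and "orientation" of the camera in the world; the wrist camera has in their place "tool_from_camera" (4x4, takes a point from camera to tool coordinates, whose origin is the TCP and whose axes are the flange's). Camera axes: x right, y up, looking along -z (the intrinsics and any distortion apply to the point x, -y, -z); pixel columns grow to the right and rows downward; lengths in m; the calibration is good to about 2 mm. A picture is of the moment at which its call begins: read the wrist's pose just before it. calibration takes no time and is no camera call.
- close_job(): hands the job in, once; it reports no verdict.
The state is a dict: "time": time; "joint_positions": joint angles; "qvel": joint speeds; "joint_torque": joint torques, N m; "tool_pos": TCP position; "ee_rot": TCP orientation; "wrist_force": force on the tool from outside, world axes, zero at the start; "wrist_torque": the same for the moment, N m; "width": finger opening in m.
Only numpy, scipy, OpenCV 4.12 (cv2) and the standard library are available. Lean on these libraries where they do the work, as an engineer would, in place of code of your own. Each camera call takes 0.05 s, during which the arm holds its last target. There are 200 camera calls.

TASK

Put the watch movement away from the dust: pull the dust case's locking knob out until it clicks and stays, slide the flat cover fully shut over the compartment, then push the knob fully home again so that it locks the cover. The cover is a thin sheet, so press it only gently, and leave the movement and the things around the case where they are.

Things in the scene. Friction and masses are not known exactly. Their poses are not given: they have to be found in the camera images.
- case: Black dust case, fixed, 90 x 200 x 42 mm high. Origin: centre of its underside; x across it (front face with knob at x=-45 mm), y along the slide, z up. Compartment (floor 8 mm high) at y=-97 to -2 mm; at y=-2 to +97 mm a deck 33 mm high where the cover parks. Rails 8.5 mm wide and end walls 3 mm thick, 42 mm high. Steel bolt guide on the front at y=-75 mm: 17 mm deep, 24 wide, 42 high.
- cover (a joint): Slide of the flat cover along the case's y axis, in m: 0 fully shut over the compartment, 0.090 fully open (over the deck). About 2 N of friction; stays where it is left. While the bolt is home its pin stands in the cover's way.
- cover_mid (a point): Centre of the top of the flat white cover, 72 (case x) x 92 (case y) x 4 mm; smooth top 38 mm above the bench, 4 mm below the side rails; no handle, only five faint grey thumb lines (no relief) 18 to 38 mm to its +y side. A notch 13 mm wide, 10 mm deep in the front edge, 25 mm to the -y side, takes the bolt's pin when shut. Pressing it with more than 40 N would crack it.
- bolt (a joint): Slide of the steel locking bolt, in m: 0 pushed home, 0.020 pulled out, away from the case's front (case -x). A spring click holds it at either end; about 6 N gets it past the middle. With the cover shut the pin goes into the cover's notch.
- bolt_knob (a point): Centre of the bolt's round steel knob, 20 mm in diameter, 16 mm long along the case's x axis, axis level, 36 mm above the bench, at case y=-75 mm. Home it is 35 mm in front of the case's front face (10 mm free gap to the guide), out 55 mm. Moves with the bolt.
- movement: Bare brass watch movement, a disc 30 mm in diameter and about 9 mm high, loose on the compartment's floor. Origin: centre of its underside. Leave it there.
- jar: Bystander: small amber jar, 44 mm in diameter, 75 mm high, standing behind the case. Origin: centre of its underside.
- loupe: Bystander: black eye loupe, 38 mm in diameter, 34 mm high, standing behind the case. Origin: centre of its underside.
- watch_stand: Bystander: black watch stand, 60 x 75 mm, 63 mm high, beyond the case's +y end. Origin: centre of its underside.
Not all that is in view belongs to the job. Several things have the shape of the case; the one meant has the colours described above.

How it is judged:
On the way, in this order (a step that is already met when the one before it is completed fails the run):
1. the knob is pulled out past its click (16 mm or more of its 20 mm) (value of joint bolt above 0.016 m), for 0.2 s.
2. the cover is fully shut (within 2.5 mm) with the knob still out (value of joint cover below 0.0025 m and value of joint bolt above 0.016 m), for 0.2 s.
3. the knob is pushed home (within 2 mm) and the cover is shut (value of joint cover below 0.0025 m and value of joint bolt below 0.002 m), for 0.2 s.
At the end, for the whole second after the job is handed in: The cover is shut to within 2.5 mm, the knob is home to within 2 mm, the movement lies at rest in the compartment under the cover (all of step 3 and z of movement in the frame of case below 0.02 m and linear speed of movement below 0.02 m/s); the robot touches nothing.
It fails at once if the cover is pressed or pushed with more than 40 N (contact force between the fingers and cover above 40 N).
It fails at once if the movement is shifted more than 15 mm (distance of movement from where it was at the start of the episode above 0.015 m).
It fails at once if the jar is shifted more than 20 mm (distance of jar from where it was at the start of the episode above 0.02 m).
It fails at once if the loupe is shifted more than 20 mm (distance of loupe from where it was at the start of the episode above 0.02 m).
It fails at once if the watch stand is shifted more than 20 mm (distance of watch_stand from where it was at the start of the episode above 0.02 m).
It also fails if it takes over 51 s, if anything falls off the work surface, if the arm or the gripper's body presses on something with over 40 N, if the wrist force passes 120 N, or if a joint passes its speed limit or range.

## Working session

There is one attempt and no reset: what is moved stays moved. The work goes in short steps, Python scripts to look and compute and a tool call to move; the robot and the scene stay as the last step left them, time stands still between calls to the robot, and variables do not carry over. Pictures are saved under pics/ and viewed, about 8 in all and at most 12, crops included, and the job is handed in when it is done.

Besides the shell and the picture viewer there is one more tool, called after "Call:" as a command line: name --argument value ..., lists and objects as JSON in quotes. step_arm: Moves the arm, as the interface text tells. Its arguments: {"type":"object","properties":{"increments":{"type":"string"},"claw":{"type":"number"}},"required":["increments"]}

```bash
mkdir -p pics
cat > h.py <<'E'
from bench import *
import numpy as np, cv2
from scipy.spatial.transform import Rotation as R
def cam(name, obs=None):
    c=calibration(name); K=np.array(c["camera_matrix"])
    if name=="wrist":
        o=obs; T=np.eye(4); T[:3,:3]=R.from_euler('xyz',o["ee_rot"]).as_matrix(); T[:3,3]=o["tool_pos"]
        M=T@np.array(c["tool_from_camera"]); return K,M[:3,3],M[:3,:3],c
    q=np.array(c["orientation"]); 
    Rm=q if q.shape==(3,3) else (R.from_euler('xyz',q) if q.size==3 else R.from_quat(q)).as_matrix()
    return K,np.array(c["eye"]),Rm,c
def ray(C,u,v,z):
    K,e,Rm,c=C; d=np.array(c.get("distortion",np.zeros(5)),float)
    p=cv2.undistortPoints(np.array([[[u,v]]],float),K,d)[0,0]
    r=Rm@np.array([p[0],-p[1],-1]); return e+r*(z-e[2])/r[2]
def proj(C,P):
    K,e,Rm,c=C; p=Rm.T@(np.array(P)-e); p=p*[1,-1,-1]; q=K@p; return q[:2]/q[2]
E
python3 - <<'E'
from h import *
o=get_obs(); print(o)
for n in ("scene","side","wrist"):
    print(n,calibration(n)); cv2.imwrite(f"pics/{n}0.png",snapshot(n)[:,:,::-1])
a=cv2.imread("pics/scene0.png");b=cv2.imread("pics/side0.png")
cv2.imwrite("pics/both.png",np.vstack([a,b])[:, :])
E
```

```text
{'time': 0.0, 'joint_positions': array([-1.23207936e+00,  8.79678928e-02,  1.37220772e+00, -2.77527073e-05,
        1.68358346e+00, -1.03103514e-01]), 'qvel': array([ 0.00116211, -0.00125572,  0.00045123,  0.0004702 ,  0.00018766,
       -0.00092351]), 'joint_torque': array([-2.15231994e-03, -3.40184963e+01, -3.02433443e+01,  7.15267262e-02,
        3.29796073e-02, -1.57827499e-04]), 'tool_pos': array([ 0.23498074, -0.49669132,  0.20432073]), 'ee_rot': array([-3.13943489e+00, -1.95534097e-04,  4.41817176e-01]), 'wrist_force': array([0.81254844, 0.37418993, 0.61361068]), 'wrist_torque': array([0.01060131, 0.03404525, 0.00954265]), 'width': 0.0939388899273912}
scene {'camera_matrix': array([[364.96927864,   0.        , 251.37834461],
       [  0.        , 364.96927864, 193.66132354],
       [  0.        ,   0.        ,   1.        ]]), 'eye': array([0.8250364 , 0.27274208, 0.61885285]), 'orientation': array([0.54139242, 0.01642302, 2.18178478])}
side {'camera_matrix': array([[358.68215631,   0.        , 259.57885725],
       [  0.        , 358.68215631, 190.38609325],
       [  0.        ,   0.        ,   1.        ]]), 'eye': array([0.21841556, 0.42366371, 0.642811  ]), 'orientation': array([ 0.69134305,  0.01582876, -2.34901761])}
wrist {'camera_matrix': array([[310.47391905,   0.        , 256.4845123 ],
       [  0.        , 310.47391905, 192.38375059],
       [  0.        ,   0.        ,   1.        ]]), 'tool_from_camera': array([[-4.75078353e-04,  9.64054693e-01,  2.65703451e-01,
         7.77958546e-02],
       [ 9.99999828e-01,  3.66724640e-04,  4.57410925e-04,
         2.70321334e-04],
       [ 3.43529147e-04,  2.65703623e-01, -9.64054701e-01,
        -1.79724935e-01],
       [ 0.00000000e+00,  0.00000000e+00,  0.00000000e+00,
         1.00000000e+00]])}
```

View pics/scene0.png

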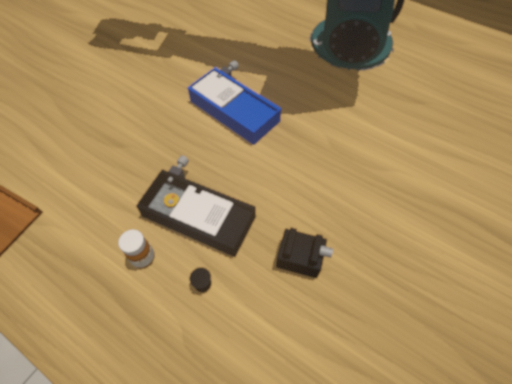

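View pics/side0.png

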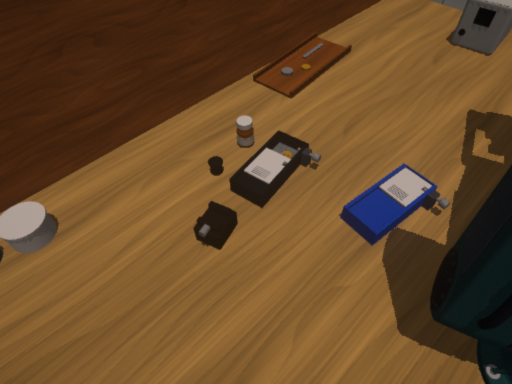

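Candidates: the blue case at scene (235,103) / side (390,203), and the black case at scene (197,210) / side (270,168). The black one, with white cover, steel knob at scene (183,161) and brass movement at (171,200), matches the description. I'll confirm it in an enlarged crop.

Run:
```python
from h import *
a=cv2.imread("pics/scene0.png")[145:260,130:265];b=cv2.imread("pics/side0.png")[125:210,225:330]
a=cv2.resize(a,None,fx=4,fy=4,interpolation=cv2.INTER_CUBIC)
cv2.imwrite("pics/crop0.png",a)
S=cam("scene"); D=cam("side")
for n,u,v,z in [("c+y-x",254,212,.042),("c+y+x",236,250,.042),("c-y+x",140,208,.042),("c-y-x",162,174,.042),("knob",183,161,.036),("jar",134,240,.075),("loupe",201,275,.034),("stand",303,245,.06)]:
    print(n,ray(S,u,v,z).round(3))
for n,u,v,z in [("knob",315,157,.036),("jar",244,122,.075)]:
    print(n,ray(D,u,v,z).round(3))
```

```text
c+y-x [0.575 0.092 0.042]
c+y+x [0.652 0.108 0.042]
c-y+x [ 0.685 -0.083  0.042]
c-y-x [ 0.607 -0.1    0.042]
knob [ 0.558 -0.091  0.036]
jar [ 0.742 -0.029  0.075]
loupe [0.718 0.084 0.034]
stand [0.588 0.199 0.06 ]
knob [ 0.563 -0.087  0.036]
jar [ 0.741 -0.025  0.075]
```

View pics/crop0.png

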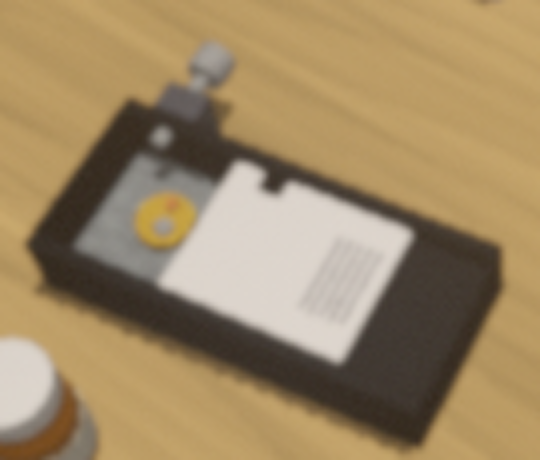

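The crop confirms the black case: notch, pin, movement and thumb lines are all visible, and the cover is part-open. Case yaw is about 9.5°. I'll move above the knob.

Call:
step_arm --increments "0 0 0 0 0 0.138; 0 0 0 0 0 0.138; 3.4 -3.1 0 0 0 0; 3.4 -3.1 0 0 0 0; 3.4 -3.1 0 0 0 0" --claw 0

```text
time: 0.65
tool_pos: [0.3208, -0.3874, 0.2049]
ee_rot: [-3.141, 0.0, 0.164]
wrist_force: [1.1, 0.3, 0.8]
width: 0.0578
```

Call:
step_arm --increments "3.4 -3.1 0 0 0 0; 3.4 -3.1 0 0 0 0; 3.4 -3.1 0 0 0 0; 3.4 -3.1 0.5 0 0 0; 3.4 -3.1 0.5 0 0 0"

```text
time: 1.15
tool_pos: [0.4633, -0.206, 0.1953]
ee_rot: [3.141, -0.0, 0.166]
wrist_force: [-0.2, -0.5, -0.8]
width: 0.0468
```

Call:
step_arm --increments "3.4 -3.1 1 0 0 0; 3.4 -3.1 1 0 0 0; 0.5 -0.5 0.5 0 0 0; 0 0 0 0 0 0;0 0 0 0 0 0"

```text
time: 1.65
tool_pos: [0.5228, -0.1305, 0.1704]
ee_rot: [3.141, 0.001, 0.165]
wrist_force: [-0.3, -0.2, -0.8]
width: 0.047
```

Run:
```python
from h import *
import bench; print([n for n in dir(bench) if not n.startswith('_')][:40], getattr(bench,'hold_point_z',None))
o=get_obs(); np.save("o1.npy",o,allow_pickle=True); print(o['time'],o['tool_pos'],o['ee_rot'],o['wrist_force'],o['width'])
im=snapshot("wrist")[:,:,::-1]; cv2.imwrite("pics/w1.png",cv2.resize(im,(768,576)))
C=cam("wrist",o); print("knob guess px x1.5",1.5*proj(C,[.56,-.089,.036]))
```

```text
['IKError', 'calibration', 'close_job', 'get_obs', 'hold_point_z', 'snapshot'] 0.0188
1.65 [ 0.52284643 -0.13046415  0.17038685] [3.14100853e+00 9.93084637e-04 1.65122058e-01] [-0.31267654 -0.15267541 -0.80970266] 0.04703865847685054
knob guess px x1.5 [332.64920837 213.25735079]
```

View pics/w1.png

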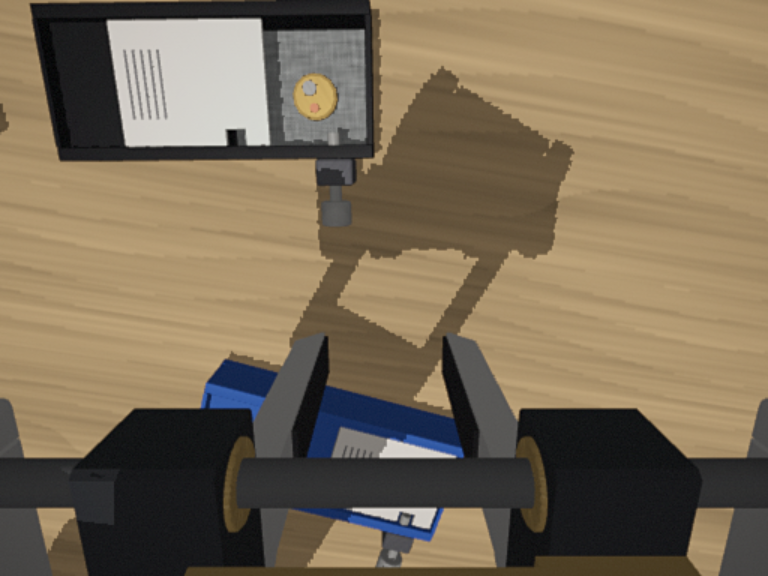

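The view shows the case front-top edge from (60,160) to (372,157), the knob centred near (336,212), the guide at (335,170) and the cover's +y edge at x≈108–123.

```bash
cat >> h.py <<'E'
def tool(o,P):
    return R.from_euler('xyz',o["ee_rot"]).inv().apply(np.array(P)-o["tool_pos"])*100
E
python3 - <<'E'
from h import *
o=np.load("o1.npy",allow_pickle=True).item(); C=cam("wrist",o)
f=lambda u,v,z: ray(C,u/1.5,v/1.5,z)
k=f(336,212,.036); a=f(60,160,.042); b=f(372,157,.042); d=f(32,6,.042)
print("knob",k,tool(o,k)); print(a,b,np.linalg.norm(a-b)); v=a-b; print("yaw",np.arctan2(-v[0],v[1]))
v=a-d; print("yaw2",np.arctan2(-v[1],-v[0]),np.linalg.norm(v))
yaw=np.arctan2(-(a-b)[0],(a-b)[1]); ex=np.array([np.cos(yaw),np.sin(yaw),0]);ey=np.array([-ex[1],ex[0],0])
ctr=(a+b)/2+.045*ex; print("ctr",ctr,"knob in case",ex@(k-ctr)*1e3,ey@(k-ctr)*1e3)
for p in [(123,148),(107,20),(270,145),(262,18)]:
    q=f(*p,.038)-ctr; print("cover corner",ex@q*1e3,ey@q*1e3)
E
```

```text
knob [ 0.56119587 -0.09109956  0.036     ] [ 4.44317217 -3.26040279 13.43237661]
[0.56570479 0.08643621 0.042     ] [ 0.60012131 -0.10947307  0.042     ] 0.19890938087892238
yaw 0.17390129647477734
yaw2 0.16726866686461914 0.0872139534739483
ctr [ 0.62723433 -0.00373225  0.042     ] knob in case -80.15923916206202 -74.623189731485
cover corner -37.944191535433944 60.28639566571281
cover corner 35.51282344327677 58.183021913561994
cover corner -36.97737652400334 -34.1442995352344
cover corner 35.73026367951246 -34.8043326559217
```

Call:
step_arm --increments "2.2 -1.65 0 0 0 0; 2.2 -1.65 0 0 0 0; 0 0 4 0 0 0; 0 0 4 0 0 0; 0 0 0 0 0 0"

```text
time: 2.2
tool_pos: [0.5566, -0.0903, 0.0846]
ee_rot: [-3.137, 0.011, 0.164]
wrist_force: [-0.2, 0.7, -0.6]
width: 0.0468
```

Call:
step_arm --increments "0 0 0 0 0 0; 0 0 3 0 0 0; 0 0 2 0 0 0; 0 0 2 0 0 0; 0 0 0 0 0 0"

```text
time: 2.7
tool_pos: [0.5611, -0.0906, 0.0209]
ee_rot: [-3.142, 0.001, 0.165]
wrist_force: [-0.2, -0.4, 0.9]
width: 0.0471
```

Call:
step_arm --increments "0 0 0 0 0 0; 0 0 0 0 0 0; 0 0 0 0 0 0; 0 0 0 0 0 0; 0 0 0 0 0 0" --claw 1

```text
time: 3.2
tool_pos: [0.5625, -0.0907, 0.022]
ee_rot: [3.139, -0.002, 0.166]
wrist_force: [-0.3, -1.6, 3.8]
width: 0.0191
```

Gripped at about 20 mm width. Now I'll pull.

Call:
step_arm --increments "-0.5 0 0 0 0 0; -0.5 0 0 0 0 0; -0.5 0 0 0 0 0; -0.5 0 0 0 0 0; -0.1 0 0 0 0 0"

```text
time: 3.7
tool_pos: [0.5428, -0.0942, 0.0221]
ee_rot: [3.139, -0.006, 0.166]
wrist_force: [6.3, -2.7, 2.2]
width: 0.0193
```

Call:
step_arm --increments "0 0 0 0 0 0; 0 0 0 0 0 0; 0 0 0 0 0 0; 0 0 0 0 0 0"

```text
time: 4.1
tool_pos: [0.5427, -0.0942, 0.022]
ee_rot: [3.139, -0.005, 0.166]
wrist_force: [5.1, -2.5, 3.6]
width: 0.0196
```

Call:
step_arm --increments "0 0 0 0 0 0; 0 0 0 0 0 0; 0 0 -2 0 0 0; 0 0 -3 0 0 0; 0 0 -4 0 0 0" --claw 0

```text
time: 4.6
tool_pos: [0.5374, -0.092, 0.1077]
ee_rot: [-3.137, 0.009, 0.166]
wrist_force: [0.1, -1.2, 0.3]
width: 0.0468
```

Call:
step_arm --increments "0 0 -4 0 0 0; 0 0 -2 0 0 0; 0 0 0 0 0 0; 0 0 0 0 0 0" --claw 1

```text
time: 5.0
tool_pos: [0.5396, -0.0927, 0.1689]
ee_rot: [-3.14, 0.003, 0.166]
wrist_force: [-0.5, -0.3, -0.5]
width: 0.0184
```

Run:
```python
from h import *
o=get_obs(); np.save("o2.npy",o,allow_pickle=True); print(o['time'],o['tool_pos'],o['ee_rot'],o['wrist_force'],o['width'])
im=snapshot("wrist")[:,:,::-1]; cv2.imwrite("pics/w2.png",cv2.resize(im,(768,576)))
print(tool(o,[.6139,.0731,.06]))
```

```text
5.0 [ 0.5396437  -0.09274806  0.16889929] [-3.14013897e+00  2.60975517e-03  1.65977305e-01] [-0.46704324 -0.3221413  -0.51914124] 0.018447190966715068
[ 10.09204801 -15.11424362  10.88561142]
```

View pics/w2.png

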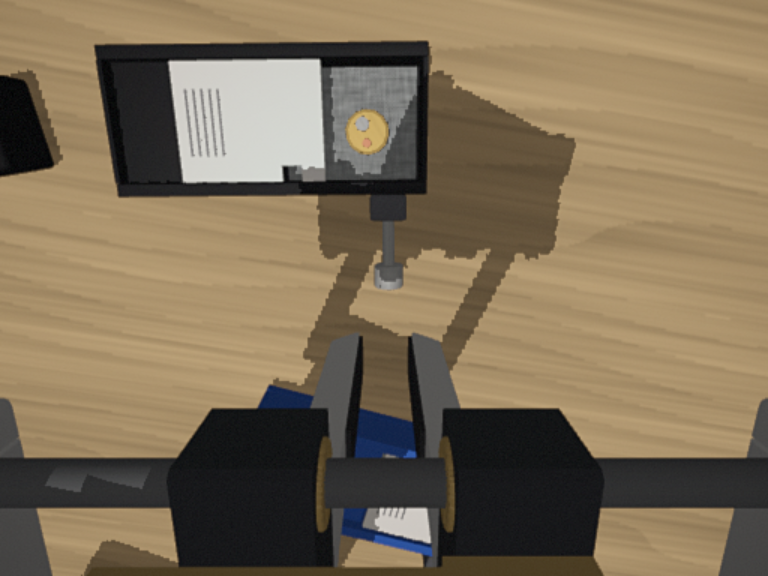

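The knob is out, with its tip at (388,275) and a 65 px gap to the guide. The cover is untouched. Next I'll go above the free deck.

Call:
step_arm --increments "2.5 -3.8 0 0 0 0; 2.5 -3.8 0 0 0 0; 2.5 -3.8 0 0 0 0; 2.6 -3.7 0 0 0 0; 0 0 3 0 0 0"

```text
time: 5.55
tool_pos: [0.6179, 0.0777, 0.1413]
ee_rot: [-3.14, -0.005, 0.172]
wrist_force: [0.8, -0.5, 0.5]
width: 0.0005
```

Call:
step_arm --increments "0 0 3 0 0 0; 0 0 2 0 0 0; 0 0 2 0 0 0; 0 0 0 0 0 0; 0 0 0 0 0 0"

```text
time: 6.05
tool_pos: [0.6138, 0.0723, 0.0683]
ee_rot: [-3.141, 0.005, 0.166]
wrist_force: [1.2, 0.3, 0.5]
width: 0.0005
```

Run:
```python
from h import *
o=get_obs(); print(o['time'],o['tool_pos'],o['ee_rot'],o['wrist_force'],o['width'])
print(tool(o,[.6139,.0731,.035]))
im=snapshot("wrist")[:,:,::-1]; cv2.imwrite("pics/w3.png",cv2.resize(im,(768,576)))
```

```text
6.05 [0.61384141 0.07232489 0.06825789] [-3.14094535  0.00459773  0.16577897] [1.20329501 0.26734512 0.51278829] 0.0004829750668108049
[ 0.0338603  -0.07332838  3.32571648]
```

View pics/w3.png

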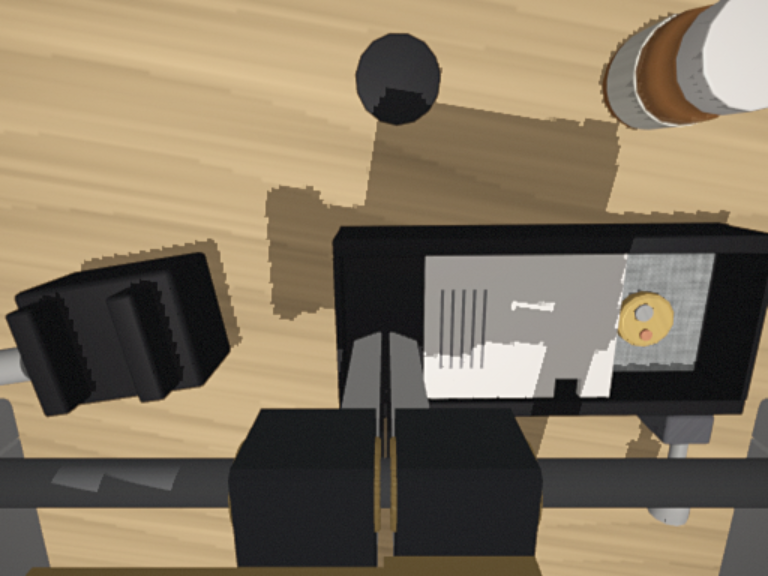

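The closed fingers hang between the end wall (x≈340) and the cover edge (x≈425), so I can descend to the deck gently.

Call:
step_arm --increments "0 -0.1 1.5 0 0 0; 0 0 1 0 0 0; 0 0 0.5 0 0 0; 0 0 0 0 0 0; 0 0 0 0 0 0"

```text
time: 6.6
tool_pos: [0.6152, 0.0733, 0.0404]
ee_rot: [3.142, 0.0, 0.166]
wrist_force: [0.5, 0.2, -0.9]
width: 0.0006
```

Call:
step_arm --increments "0 0 0.1 0 0 0; 0 0 0.1 0 0 0; 0 0 0 0 0 0; 0 0 0 0 0 0"

```text
time: 7.0
tool_pos: [0.6153, 0.0733, 0.0386]
ee_rot: [3.141, -0.0, 0.166]
wrist_force: [0.2, -0.1, 1.1]
width: 0.0005
```

Call:
step_arm --increments "0 0 0.1 0 0 0; 0 0 0.1 0 0 0; 0 0 0.1 0 0 0; 0 0 0 0 0 0; 0 0 0 0 0 0"

```text
time: 7.5
tool_pos: [0.6152, 0.0733, 0.0354]
ee_rot: [3.142, 0.0, 0.166]
wrist_force: [-0.5, -0.2, 0.5]
width: 0.0003
```

Call:
step_arm --increments "0 0 0.1 0 0 0; 0 0 0 0 0 0; 0 0 0 0 0 0"

```text
time: 7.8
tool_pos: [0.6152, 0.0733, 0.0344]
ee_rot: [3.142, 0.0, 0.166]
wrist_force: [-0.3, -0.2, -0.5]
width: 0.0004
```

Call:
step_arm --increments "0 0 0.1 0 0 0; 0 0 0 0 0 0; 0 0 0 0 0 0"

```text
time: 8.1
tool_pos: [0.6152, 0.0733, 0.0334]
ee_rot: [3.142, 0.0, 0.166]
wrist_force: [-0.7, -0.3, 1.4]
width: 0.0004
```

Call:
step_arm --increments "0 0 -0.1 0 0 0; 0 0.3 0 0 0 0; 0 0.3 0 0 0 0; 0 0.3 0 0 0 0; 0 0.3 0 0 0 0"

```text
time: 8.6
tool_pos: [0.6173, 0.0611, 0.0344]
ee_rot: [3.141, 0.0, 0.166]
wrist_force: [0.2, -0.3, -0.2]
width: 0.0005
```

Call:
step_arm --increments "0 0.3 0 0 0 0; 0 0.3 0 0 0 0; 0 0.3 0 0 0 0; 0 0.3 0 0 0 0; 0 0.3 0 0 0 0"

```text
time: 9.1
tool_pos: [0.6197, 0.0467, 0.0345]
ee_rot: [-3.141, -0.0, 0.166]
wrist_force: [0.8, 1.4, 0.6]
width: 0.0004
```

Call:
step_arm --increments "0 0.3 0 0 0 0; 0 0.3 0 0 0 0; 0 0.3 0 0 0 0; 0 0.3 0 0 0 0; 0 0.3 0 0 0 0"

```text
time: 9.6
tool_pos: [0.6223, 0.0317, 0.0345]
ee_rot: [3.142, -0.0, 0.166]
wrist_force: [-0.3, 1.8, 0.3]
width: 0.0005
```

Run:
```python
from h import *
o=get_obs(); print(o['time'],o['tool_pos'],o['ee_rot'],o['wrist_force'],o['width'])
im=snapshot("wrist")[:,:,::-1]; cv2.imwrite("pics/w4.png",cv2.resize(im,(768,576)))
```

```text
9.6 [0.62230311 0.03167066 0.03454643] [ 3.14152291e+00 -3.05652432e-04  1.65759787e-01] [-0.288313    1.79514057  0.31149112] 0.000485641392216533
```

View pics/w4.png

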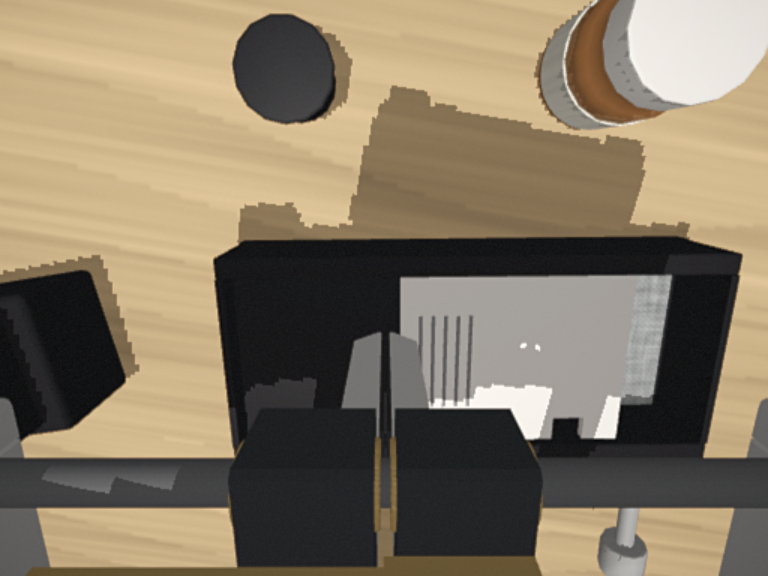

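The cover is sliding ahead of the fingers at about 2 N.

Call:
step_arm --increments "0 0.3 0 0 0 0; 0 0.3 0 0 0 0; 0 0.3 0 0 0 0; 0 0.3 0 0 0 0; 0 0.3 0 0 0 0"

```text
time: 10.15
tool_pos: [0.6248, 0.0169, 0.0346]
ee_rot: [3.142, -0.0, 0.166]
wrist_force: [0.8, 2.6, 0.9]
width: 0.0004
```

Call:
step_arm --increments "0 0.2 0 0 0 0; 0 0.2 0 0 0 0; 0 0.2 0 0 0 0; 0 0.1 0 0 0 0; 0 0.1 0 0 0 0"

```text
time: 10.65
tool_pos: [0.6261, 0.0091, 0.0346]
ee_rot: [3.141, -0.0, 0.166]
wrist_force: [0.5, 2.2, 1.3]
width: 0.0005
```

Call:
step_arm --increments "0 0.1 0 0 0 0; 0 0.1 0 0 0 0; 0 0 0 0 0 0"

```text
time: 10.95
tool_pos: [0.6264, 0.0071, 0.0346]
ee_rot: [3.141, -0.0, 0.166]
wrist_force: [0.8, 1.0, 1.1]
width: 0.0006
```

Call:
step_arm --increments "0 0.1 0 0 0 0; 0 0 0 0 0 0; 0 0 0 0 0 0"

```text
time: 11.25
tool_pos: [0.6265, 0.0061, 0.0346]
ee_rot: [3.141, -0.0, 0.166]
wrist_force: [1.0, 1.9, 0.7]
width: 0.0004
```

Creeping in 1 mm steps until the stop.

Call:
step_arm --increments "0 0.1 0 0 0 0; 0 0 0 0 0 0; 0 0.1 0 0 0 0; 0 0 0 0 0 0"

```text
time: 11.65
tool_pos: [0.6269, 0.0042, 0.0345]
ee_rot: [3.141, -0.0, 0.166]
wrist_force: [1.2, 1.8, 1.9]
width: 0.0007
```

Call:
step_arm --increments "0 0.1 0 0 0 0; 0 0 0 0 0 0; 0 0 0 0 0 0"

```text
time: 11.95
tool_pos: [0.627, 0.0031, 0.0345]
ee_rot: [3.141, -0.0, 0.166]
wrist_force: [0.8, 2.3, 2.2]
width: 0.0005
```

Call:
step_arm --increments "0 0.1 0 0 0 0; 0 0 0 0 0 0; 0 0 0 0 0 0"

```text
time: 12.25
tool_pos: [0.6272, 0.0022, 0.0345]
ee_rot: [3.141, -0.0, 0.166]
wrist_force: [1.4, 2.3, 1.7]
width: 0.0004
```

Call:
step_arm --increments "0 0.1 0 0 0 0; 0 0 0 0 0 0; 0 0 0 0 0 0"

```text
time: 12.55
tool_pos: [0.6273, 0.0012, 0.0345]
ee_rot: [3.141, -0.0, 0.166]
wrist_force: [1.0, 2.5, 1.8]
width: -0.0001
```

Call:
step_arm --increments "0 0.1 0 0 0 0; 0 0 0 0 0 0; 0 0 0 0 0 0"

```text
time: 12.85
tool_pos: [0.6275, 0.0002, 0.0345]
ee_rot: [3.141, -0.0, 0.166]
wrist_force: [1.5, 0.8, 1.9]
width: 0.0007
```

Run:
```python
from h import *
o=get_obs(); print(o['time'],o['tool_pos'],o['wrist_force'])
im=snapshot("wrist")[:,:,::-1]; cv2.imwrite("pics/w5.png",cv2.resize(im,(768,576)))
```

```text
12.85 [6.27479505e-01 2.19955486e-04 3.44949469e-02] [1.53569311 0.75229469 1.88927619]
```

View pics/w5.png

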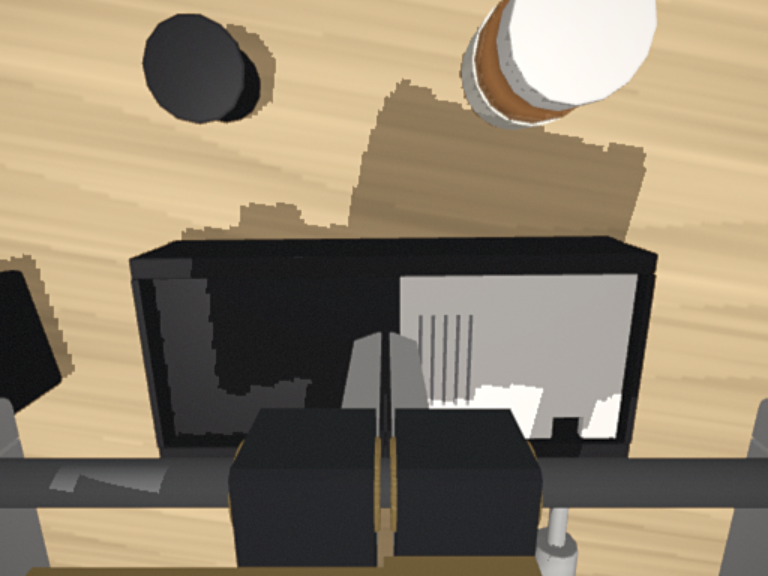

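The cover is almost shut: its −y edge is at (638,275), right beside the end wall. A few more 1 mm steps.

Call:
step_arm --increments "0 0.1 0 0 0 0; 0 0 0 0 0 0; 0 0 0 0 0 0"

```text
time: 13.2
tool_pos: [0.6277, -0.0007, 0.0345]
ee_rot: [3.141, -0.0, 0.166]
wrist_force: [1.4, 2.2, 1.6]
width: 0.0006
```

Call:
step_arm --increments "0 0.1 0 0 0 0; 0 0 0 0 0 0; 0 0 0 0 0 0"

```text
time: 13.5
tool_pos: [0.6277, -0.001, 0.0345]
ee_rot: [-3.141, -0.0, 0.166]
wrist_force: [0.9, 4.8, 2.3]
width: 0.0005
```

Call:
step_arm --increments "0 0.1 0 0 0 0; 0 0 0 0 0 0; 0 0 0 0 0 0"

```text
time: 13.8
tool_pos: [0.6277, -0.0011, 0.0345]
ee_rot: [-3.139, -0.0, 0.166]
wrist_force: [1.5, 6.8, 2.1]
width: 0.0006
```

The cover is at its stop: position stalled while force rose to 7 N. I'll back off, rise and move in front of the knob, after checking clearance to the blue case.

Call:
step_arm --increments "0 -0.3 0 0 0 0; 0 0 -2 0 0 0; 0 0 -4 0 0 0; 0 0 -4 0 0 0; 0 0 0 0 0 0"

```text
time: 14.3
tool_pos: [0.6303, -0.0016, 0.1415]
ee_rot: [3.136, -0.01, 0.165]
wrist_force: [0.9, 0.7, 0.9]
width: 0.0005
```

Call:
step_arm --increments "-3.5 2 0 0 0 0; -3.5 2 0 0 0 0; -3.5 2 0 0 0 0; -2.6 2 0 0 0 0; 0 0 0 0 0 0"

```text
time: 14.8
tool_pos: [0.5077, -0.1033, 0.133]
ee_rot: [3.14, 0.005, 0.161]
wrist_force: [1.2, 0.5, -0.5]
width: -0.0
```

Run:
```python
from h import *
S=cam("scene")
for u,v in [(215,72),(189,92),(252,140),(280,110),(233,65)]: print(ray(S,u,v,.042).round(3))
o=get_obs(); print(o['time'],o['tool_pos'],o['wrist_force'],tool(o,[.512,-.0998,.024]))
C=cam("wrist",o); im=snapshot("wrist")[:,:,::-1]; cv2.imwrite("pics/w6.png",cv2.resize(im,(768,576)))
k=ray(C,0,0,.036)
```

```text
[ 0.325 -0.192  0.042]
[ 0.409 -0.2    0.042]
[ 0.442 -0.006  0.042]
[ 0.341 -0.003  0.042]
[ 0.282 -0.171  0.042]
14.8 [ 0.50768027 -0.10332797  0.1329842 ] [ 1.16080948  0.46187038 -0.48661641] [ 0.54054893 -0.29813466 10.89520733]
```

View pics/w6.png

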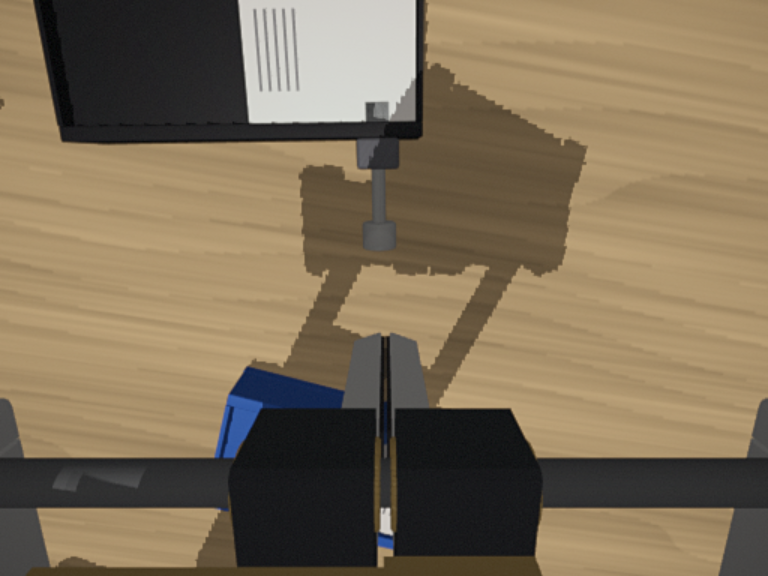

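The cover is shut, with the notch at (376,110) in line with the guide. The knob is still out at (379,235), and the blue case is clear. Descending in front of the knob.

Call:
step_arm --increments "0 0 0 0 0 0; 0 0 4 0 0 0; 0 0 4 0 0 0; 0 0 2.8 0 0 0; 0 0 0 0 0 0"

```text
time: 15.35
tool_pos: [0.5077, -0.0982, 0.0209]
ee_rot: [-3.137, 0.011, 0.167]
wrist_force: [-0.9, 0.0, -0.5]
width: 0.0005
```

Call:
step_arm --increments "0 0 0 0 0 0; 0 0 0 0 0 0"

```text
time: 15.55
tool_pos: [0.5133, -0.1003, 0.0285]
ee_rot: [3.14, -0.003, 0.167]
wrist_force: [-0.1, -0.2, -0.2]
width: 0.0
```

Call:
step_arm --increments "0.5 0 0.5 0 0 0; 0.5 0 0 0 0 0; 0.3 0 0 0 0 0; 0.3 0 0 0 0 0; 0.3 0 0 0 0 0"

```text
time: 16.05
tool_pos: [0.529, -0.0973, 0.0215]
ee_rot: [3.142, 0.003, 0.166]
wrist_force: [-4.8, -1.6, 3.0]
width: 0.0001
```

Call:
step_arm --increments "0.3 0 0 0 0 0; 0.3 0 0 0 0 0; 0.2 0 0 0 0 0; 0.2 0 0 0 0 0; 0.2 0 0 0 0 0"

```text
time: 16.55
tool_pos: [0.5425, -0.095, 0.0215]
ee_rot: [3.141, -0.001, 0.166]
wrist_force: [0.1, 0.5, -0.9]
width: 0.0005
```

Call:
step_arm --increments "0.1 0 0 0 0 0; 0 0 0 0 0 0; 0.1 0 0 0 0 0; 0 0 0 0 0 0"

```text
time: 16.95
tool_pos: [0.5433, -0.0948, 0.0213]
ee_rot: [-3.141, 0.002, 0.166]
wrist_force: [-3.6, -0.2, 1.2]
width: 0.0007
```

Call:
step_arm --increments "0.1 0 0 0 0 0; 0 0 0 0 0 0; 0.1 0 0 0 0 0; 0 0 0 0 0 0"

```text
time: 17.35
tool_pos: [0.5433, -0.0948, 0.0213]
ee_rot: [-3.141, 0.006, 0.166]
wrist_force: [-7.1, -1.5, 5.0]
width: 0.0002
```

Call:
step_arm --increments "0.1 0 0 0 0 0; 0 0 0 0 0 0; 0.1 0 0 0 0 0; 0 0 0 0 0 0"

```text
time: 17.75
tool_pos: [0.5433, -0.0948, 0.0211]
ee_rot: [-3.141, 0.011, 0.166]
wrist_force: [-13.3, -2.7, 7.8]
width: 0.0006
```

Stalled with force rising to 13 N, so the knob looks home. Backing away, rising and checking.

Call:
step_arm --increments "-1.5 0 0 0 0 0; -2 0 0 0 0 0; 0 0 -4 0 0 0; 0 0 -4 0 0 0; 0 0 -4 0 0 0"

```text
time: 18.25
tool_pos: [0.5134, -0.0997, 0.1426]
ee_rot: [-3.141, -0.001, 0.166]
wrist_force: [1.5, -0.2, 0.2]
width: 0.0001
```

Call:
step_arm --increments "0 0 0 0 0 0; 0 0 0 0 0 0"

```text
time: 18.45
tool_pos: [0.5146, -0.1, 0.1429]
ee_rot: [3.14, -0.004, 0.166]
wrist_force: [-0.5, 0.1, -1.5]
width: 0.0008
```

Run:
```python
from h import *
o=get_obs(); np.save("o7.npy",o,allow_pickle=True); print(o['time'],o['tool_pos'],o['wrist_force'])
C=cam("wrist",o); im=snapshot("wrist")[:,:,::-1]; cv2.imwrite("pics/w7.png",cv2.resize(im,(768,576)))
s=snapshot("scene")[145:260,130:265,::-1]; cv2.imwrite("pics/s7.png",cv2.resize(s,None,fx=4,fy=4,interpolation=cv2.INTER_CUBIC))
for n,P in [("home front",(-88,-75,36)),("out front",(-108,-75,36))]:
    w=np.array([.6272,-.0037,0])+np.array([.985,.171,0])*P[0]/1e3+np.array([-.171,.985,0])*P[1]/1e3+[0,0,P[2]/1e3]; print(n,1.5*proj(C,w))
```

```text
18.45 [ 0.51459594 -0.10002117  0.1429158 ] [-0.53793267  0.08134567 -1.53185102]
home front [382.97228069 225.58909677]
out front [383.21193183 257.48998806]
```

View pics/w7.png

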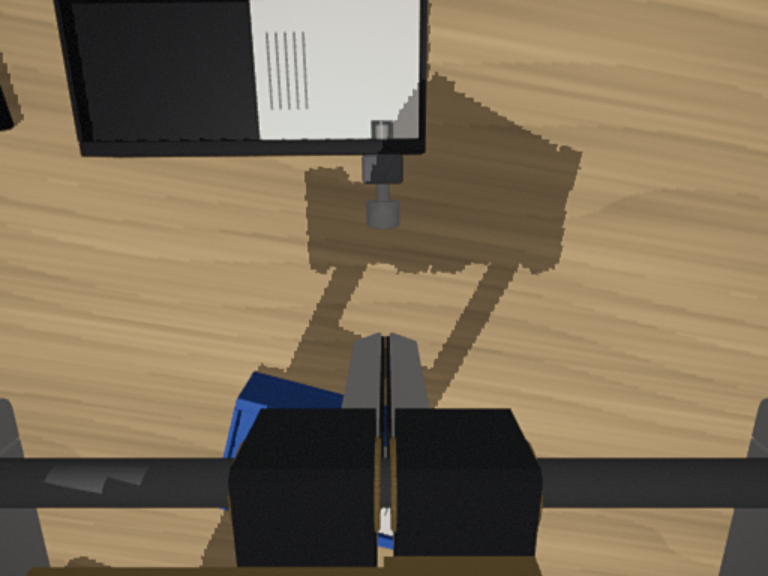

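View pics/s7.png

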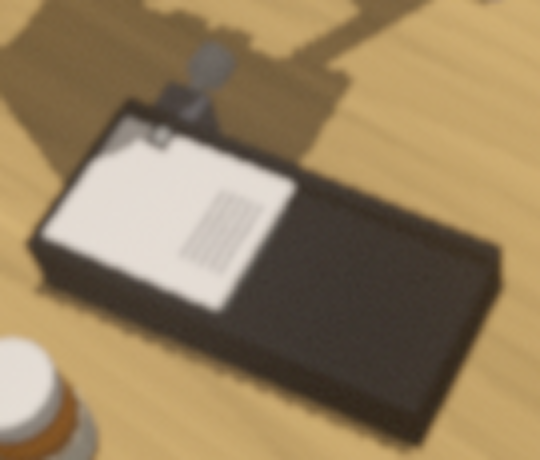

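The knob front is at (383,228), against 226 expected for home and 257 for out. The pin sits in the notch at (382,130), and in the scene crop the knob is back at its original pixel (210,62). Handing in.

```bash
python3 -c "
from bench import *
print(close_job())"
```

```text
the job is handed in; nothing more can be done
None
```

I did the whole job on the black dust case and handed it in at about 18.5 s of the 51 s allowed. No verdict was reported.

- **Knob out:** I gripped the knob and pulled it out 20 mm. It stayed out after I let go.
- **Cover shut:** With the fingers closed, I pushed the cover's +y edge until it met its stop. The force was about 2 N while sliding and 7 N at the stop, well under the 40 N limit.
- **Knob home:** I pushed the knob back through its click until it stalled at about 13 N, then lifted the arm clear.

**Last checks:**
- The cover reaches the end wall.
- The pin sits in the cover's notch.
- The knob front is at image row 228, against 226 expected for home and 257 for out. That difference is about 1.5 mm, within my reading error but close to the 2 mm limit. The hard stall and the knob being back at its starting pixel also point to home.
- The arm was about 14 cm above the bench, with no contact force beyond sensor noise.
- The movement is now hidden under the cover, so I could not see it at the end. The fingers never came near it, the jar, the loupe or the watch stand.

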